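Leak check of a spray bottle

ROBOT

A 7-joint arm with a two-finger parallel gripper is mounted at the origin on the work surface. World frame = base frame: x ahead of the robot, y to its left, z up, the work surface at z = 0. Lengths are in m, angles in rad, forces in N, time in s.
With the tool pointing down it reaches from about 0.425 to 0.825 m from the base axis. Payload 3.6 kg.
Tool frame: the origin (TCP) lies midway between the tips of the shut fingers; the grasp point (between the pads) lies 19 mm behind it; z points along the fingers, y is the line along which they close (so a half turn about z gives the same grasp; the last joint's range is limited). The gripper opens to 85 mm and grips with 20 to 120 N. Pads are 22 mm wide; open, the fingers measure 114 mm over their backs; the gripper's body (76 mm by 85 mm) begins 54 mm behind the grasp point. The pads swing forward as they close: fully open they stand 13 mm farther back than shut.
Start: joints at [1.075, 0.615, -0.013, 1.423, 0.008, 1.103, -0.04], TCP at [0.294, -0.58, 0.231] pointing down, gripper open.
Joint ranges: [-3.12, 3.12], [-0.3, 2.06], [-1.34, 1.32], [0.26, 2.42], [-1.36, 4.5], [0.01, 1.98], [-2.84, 2.84]. Speed limits (rad/s): [2.79, 2.79, 3.14, 3.14, 3.14, 3.14, 3.14].

INTERFACE

Orientations are given as a rotation vector (axis times angle).
In Python, from cell import * gives the robot as it stands. Calls block until the motion is done:
- move_pose(position, orientation): joint-space move of the TCP to a pose.
- servo_line(position, rot=None, rate=0.15): straight line of the TCP; rot=None keeps the orientation; rate is the mean speed in m/s.
- move_joints(angles): joint-space move.
- open_gripper() and gripper_close(newtons=None): open the fingers fully, or close them until they stop; newtons is the grip in N (None keeps the last).
- hold(seconds).
- solve_ik(position, orientation): joint angles nearest the present ones, or None.
- read_camera(name): name is "side" or "top" or "wrist"; returns a dict with "pixels" (420x560x3 uint8, red, green, blue), "z_map" (420x560 float32, m along the optical axis (not along the pixel's ray), 0 where there is no reading), "fovy" (degrees; the focal length in pixels is half the picture's height over the tangent of half this angle, whatever the lens; pixels are square), "cx", "cy" (the principal point, pixels), "k1" (the pictures are not rectified: a ray, as slopes to the right and down, at radius r is drawn at 1 + k1 r^2 times it, then the intrinsics apply), "extrinsics" (4x4, takes a point from camera to world coordinates); the wrist camera has in their place "mount" (4x4, takes a point from camera to tool coordinates, whose origin is the TCP and whose axes are the flange's). Camera axes: x right, y up, looking along -z (the intrinsics and any distortion apply to the point x, -y, -z); pixel columns grow to the right and rows downward; lengths in m; the calibration is good to about 2 mm. A picture is of the moment at which its call begins: read the wrist's pose just before it.
A pose or a line that the arm cannot do raises Unreachable and nothing moves.
- job_done(): hands the job in; it is judged then, once.
Readings, each from a call of its own:
- current_time(): time.
- current_qpos(): joint angles.
- current_qd(): joint speeds.
- current_joint_torque(): joint torques, N m.
- current_ee_pos(): TCP position.
- current_eef_rot(): TCP orientation.
- current_force(): force on the tool from outside, world axes, zero at the start.
- current_moment(): the same for the moment, N m.
- current_finger_gap(): finger opening in m.
- current_gripper_force(): force on a finger pad.
Only numpy, scipy, OpenCV 4.12 (cv2) and the standard library are available. Lean on these libraries where they do the work, as an engineer would, in place of code of your own. Each camera call takes 0.05 s, during which the arm holds its last target. There are 200 camera calls.

TASK

Leak-check the one bottle in the block whose clear cap has been taken off: while it stands in its pocket, press its nozzle fully down and let it spring right back up; then draw the bottle up out of the block and tip it over by at least 60 degrees from upright, with its nozzle above the steel drip tray. Finish while still holding it there in the gripper, still and tipped, all of it at least 10 cm above the table, with its nozzle not pressed; leave the two capped bottles, the loose cap and the roll of labels where they are.

Things in the scene. Friction and masses are not known exactly. Their poses are not given: they have to be found in the camera images.
- bottle: The bottle to check, without a clear cap: aluminium, 150 mm tall, 90 to 180 g, loose and upright in a pocket. Origin: centre of its underside; z runs up its axis. Up from the underside: body 38 mm in diameter to 78 mm, shoulder to 94 mm, round black rigid collar 25 mm in diameter from 95 to 126 mm (grip it 116 mm up, fingertips clear of the shoulder), then the nozzle. Its yaw does not matter.
- nozzle (a joint): Press travel of the bottle's nozzle, m: 0 = up, 0.006 = fully down. Sprung: starts to move at about 3.5 N and is fully down at about 8 N, returns by itself.
- nozzle_top (a point): Centre of the flat top of the bottle's black nozzle (17 mm in diameter, flat 14 mm, 17 mm high), on the bottle's axis; when up it is 150 mm above the bottle's underside, 24 mm above the collar's top edge, and it goes down with the nozzle.
- block: White plastic bottle block fixed to the table, 70 mm (x) by 260 mm (y), 45 mm high, with three round pockets 41 mm wide and 35 mm deep in a row along its y at -85, 0 and +85 mm. Origin: centre of its underside. A bottle in it stands on the pocket floor, 10 mm above the table, so the open bottle's nozzle top is at 160 mm.
- tray: Shallow steel drip tray with a white blotting sheet, fixed to the table, 180 mm (x) by 240 mm (y), rim 22 mm high, walls and floor 3 mm. Origin: centre of its underside.
- capped_a: Bystander: same kind of bottle with its clear cap on (cap 29 mm in diameter, top 160 mm above the underside), loose in another pocket of the block. Origin: centre of its underside, z up its axis.
- capped_b: Bystander: the other bottle with its clear cap on, same sizes, in the remaining pocket. Origin: centre of its underside, z up its axis.
- overcap: Bystander: the loose clear cap, 29 mm in diameter and 52 mm high, standing mouth down on the table on the robot's side of the block. Origin: centre of its underside.
- label_roll: Bystander: roll of paper labels lying flat, 72 mm in diameter, 30 mm high, beyond the tray. Origin: centre of its underside.

How it is judged:
On the way, in this order (a step that is already met when the one before it is completed fails the run):
1. the nozzle is pressed fully down while the bottle stands in its pocket (value of joint nozzle above 0.0045 m and z of bottle in the frame of block below 0.02 m and angle between bottle's own z axis and vertical below 0.15 rad), for 0.1 s.
2. the nozzle is let go and has sprung back up, the bottle still in its pocket (value of joint nozzle below 0.001 m and z of bottle in the frame of block below 0.02 m), for 0.1 s.
3. the bottle is drawn up out of the block in the gripper (z of bottle in the frame of block above 0.05 m and contact force between bottle and the fingers above 1 N), for 0.1 s.
At the end, for the whole second after the job is handed in: The bottle is held by the fingers alone, at rest, its axis at least 57 degrees from upright (neck down is fine too), the middle of its underside and its nozzle top over 100 mm above the table, the nozzle top within the tray's outline seen from above, the nozzle up (within 1.5 mm) (angle between bottle's own z axis and vertical above 1 rad and height (world z) of each of bottle, nozzle_top above 0.1 m and x of nozzle_top in the frame of tray between -0.09 and 0.09 m and y of nozzle_top in the frame of tray between -0.12 and 0.12 m and value of joint nozzle below 0.0015 m and contact force between bottle and the fingers above 1 N and contact force between bottle and block below 0.1 N and contact force between bottle and tray below 0.1 N and linear speed of bottle below 0.03 m/s and angular speed of bottle below 0.2 rad/s); the arm keeps its last pose, push and grip.
It fails at once if a capped bottle is shifted by more than 20 mm (distance of any of capped_a, capped_b from where it was at the start of the episode above 0.02 m).
It fails at once if the loose cap or the roll of labels is shifted by more than 20 mm (distance of any of overcap, label_roll from where it was at the start of the episode above 0.02 m).
It also fails if it takes over 51 s, if anything falls off the work surface, if the arm or the gripper's body presses on something with over 40 N, if the wrist force passes 120 N, or if a joint passes its speed limit or range.

## Working session

There is one attempt and no reset: what is moved stays moved. The work goes in short steps, each a Python script; the robot and the scene stay as the last script left them, time stands still between calls to the robot, and variables do not carry over. Pictures are saved under pics/ and viewed, at most 10 in all, crops included, and the job is handed in when it is done.

```bash
ls; mkdir -p pics
cat > h.py <<'E'
from cell import *
import numpy as np, cv2
def snap(n,f):
    c=read_camera(n); cv2.imwrite(f'pics/{f}.png',c['pixels'][:,:,::-1]); np.savez(f'pics/{f}.npz',**c); return c
def cloud(c):
    h,w=c['z_map'].shape; f=h/2/np.tan(np.radians(c['fovy'])/2)
    K=np.array([[f,0,c['cx']],[0,f,c['cy']],[0,0,1.]])
    v,u=np.mgrid[:h,:w]; p=np.stack([u,v],-1).reshape(-1,1,2).astype(float)
    s=cv2.undistortPoints(p,K,np.array([float(c['k1']),0,0,0])).reshape(h,w,2)
    z=c['z_map']; P=np.stack([s[...,0]*z,-s[...,1]*z,-z],-1)
    E=np.array(c['extrinsics']); return P@E[:3,:3].T+E[:3,3]
E
python3 - <<'E'
from h import *
for n in('top','side'):
    c=snap(n,n+'0'); print(n,c['k1'],c['fovy'],np.round(c['extrinsics'],3).tolist())
print(current_time(),current_eef_rot(),current_ee_pos())
E
```

```text
pics
top -0.08430367027662297 52.73761779615856 [[-0.018, 0.989, -0.144, 0.468], [-0.999, -0.014, 0.033, 0.015], [0.03, 0.145, 0.989, 0.925], [0.0, 0.0, 0.0, 1.0]]
side -0.003144855772215815 43.44225863096097 [[-0.97, 0.176, -0.17, 0.419], [-0.245, -0.664, 0.707, 0.754], [0.011, 0.727, 0.687, 0.85], [0.0, 0.0, 0.0, 1.0]]
0.1 [-3.05346457e+00 -7.29306089e-01  9.14905318e-04] [ 0.29337449 -0.57925079  0.23025697]
```

View pics/top0.png

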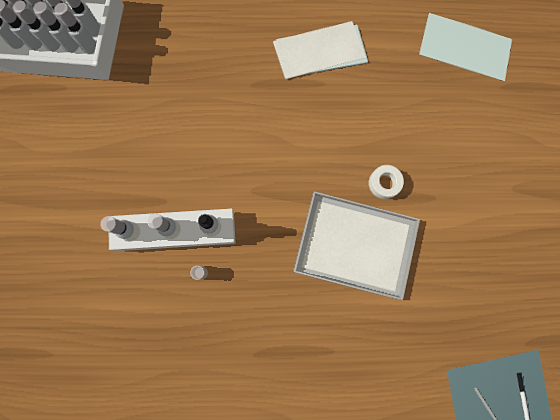

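View pics/side0.png

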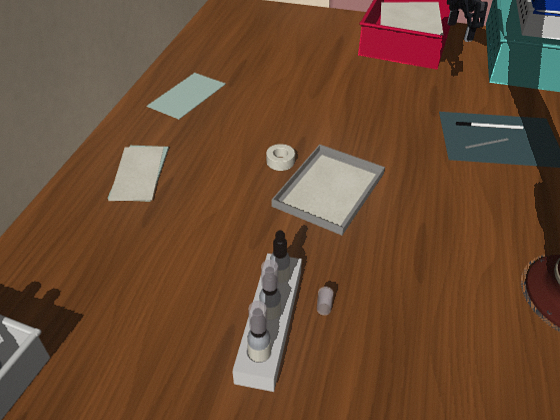

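The uncapped black nozzle is at top (206,221), the block end nearest the tray. The tray centre is near (360,246), the cap at (199,272) and the roll at (386,181). Next I'll get their positions from depth.

```bash
python3 - <<'E'
from h import *
for n in('top','side'):
    c=dict(np.load(f'pics/{n}0.npz')); P=cloud(c)
    m=(P[...,2]>.135)&(P[...,2]<.18)&(abs(P[...,0]-.6)<.3)&(abs(P[...,1])<.45)&(c['z_map']>0)
    k,l=cv2.connectedComponents(m.astype(np.uint8))
    for i in range(1,k):
        q=P[l==i]
        if len(q)>8:
            b=c['pixels'][l==i].mean(); print(n,'hi',len(q),q.mean(0).round(4),q.min(0).round(3),q.max(0).round(3),b.round())
    m=(abs(P[...,2]-.157)<.008)&(c['pixels'].max(-1)<70)&(abs(P[...,0]-.6)<.3); q=P[m]
    print('dark top',len(q),q.mean(0) if len(q) else 0, np.median(q,0) if len(q) else 0)
    def rect(lo,hi,name,x):
        m=(P[...,2]>lo)&(P[...,2]<hi)&(P[...,0]>x[0])&(P[...,0]<x[1])&(P[...,1]>x[2])&(P[...,1]<x[3]); q=P[m]
        print(n,name,len(q),cv2.minAreaRect(q[:,:2].astype(np.float32)),q[:,2].mean())
    rect(.038,.05,'block',(.35,.75,-.02,.4)); rect(.015,.03,'tray',(.3,.61,-.42,-.09)); rect(.022,.04,'roll',(.6,.75,-.35,-.1));rect(.045,.06,'cap',(.3,.45,.05,.25))
    rect(.152,.17,'nz',(.4,.6,-.01,.13))
c=dict(np.load('pics/top0.npz'));P=cloud(c)
for u,v in[(206,221),(207,217),(360,246),(386,170),(199,272),(220,240),(150,30)]:print(u,v,P[v,u].round(4))
E
python3 -c "
import cv2
a=cv2.imread('pics/top0.png')[195:290,90:250];b=cv2.imread('pics/side0.png')[220:390,220:340]
cv2.imwrite('pics/c.png',cv2.hconcat([cv2.resize(a,(480,480*95//160)).__class__(0) if 0 else cv2.copyMakeBorder(cv2.resize(a,None,fx=3,fy=3),0,225,0,0,0),cv2.resize(b,None,fx=2.5,fy=3)]))"
```

```text
top hi 278 [0.5728 0.2144 0.1654] [0.56  0.203 0.135] [0.588 0.231 0.174] 153.0
top hi 139 [0.5768 0.1313 0.1489] [0.567 0.12  0.135] [0.59  0.145 0.163] 39.0
top hi 297 [0.5687 0.2986 0.1635] [0.556 0.287 0.135] [0.583 0.316 0.174] 143.0
dark top 69 [0.5772475  0.13208511 0.15892037] [0.57711558 0.13199569 0.15985543]
top block 2797 ((0.5380229353904724, 0.2162630558013916), (0.1434587836265564, 0.2607918381690979), 2.8040072917938232) 0.04549074545698817
top tray 402 ((0.5288410782814026, -0.20476344227790833), (0.1872328221797943, 0.18180029094219208), 74.09654998779297) 0.02131759633885597
top roll 691 ((0.6723344922065735, -0.201249897480011), (0.18346691131591797, 0.1022123321890831), 74.89594268798828) 0.029232190264223124
top cap 0 ((0.0, 0.0), (0.0, 0.0), 0.0) nan
top nz 21 ((0.5780921578407288, 0.1273379772901535), (0.01460275985300541, 0.004814951214939356), 1.5120148658752441) 0.15870756579481157
side hi 163 [0.5765 0.1369 0.1481] [0.565 0.122 0.135] [0.589 0.147 0.163] 29.0
side hi 395 [0.5716 0.2238 0.1602] [0.559 0.204 0.135] [0.587 0.233 0.173] 120.0
side hi 449 [0.56
[... 358 characters left out ...]
74525452, 0.1821608692407608), 74.75960540771484) 0.020024240918938483
side roll 415 ((0.6704918146133423, -0.19990941882133484), (0.17637954652309418, 0.10126278549432755), 74.68486022949219) 0.028440809328209454
side cap 0 ((0.0, 0.0), (0.0, 0.0), 0.0) nan
side nz 9 ((0.5775880813598633, 0.127910315990448), (0.010833931155502796, 0.00259017595089972), 5.747366905212402) 0.1594986803786258
206 221 [0.5736 0.1269 0.1582]
207 217 [0.5811 0.1253 0.1566]
360 246 [ 0.5346 -0.1868  0.0064]
386 170 [ 0.6991 -0.2473  0.0297]
199 272 [0.4833 0.1557 0.0548]
220 240 [0.5491 0.1142 0.0434]
150 30 [1.0589 0.2909 0.0018]<stdin>:14: RuntimeWarning: Mean of empty slice.
  ret = ret.dtype.type(ret / rcount)
```

View pics/c.png

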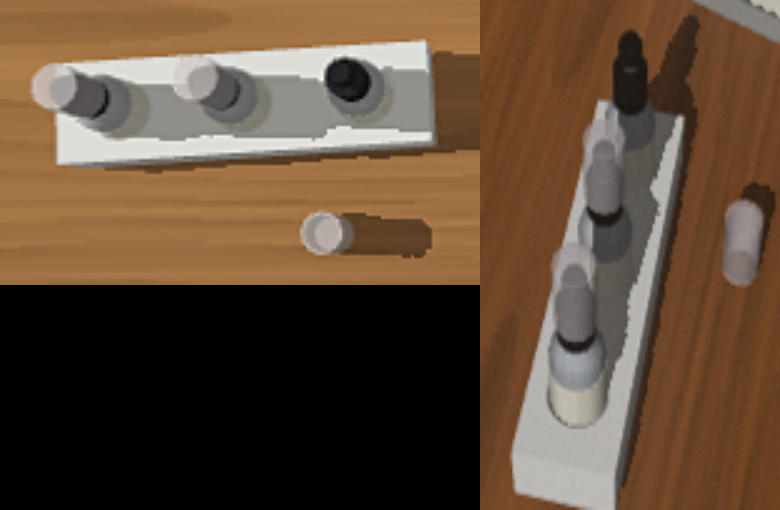

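```bash
cat >> h.py <<'E'
from scipy.spatial.transform import Rotation as R
def rv(z,y):
    z=np.array(z,float);z/=np.linalg.norm(z);y=np.array(y,float);y-=z*(y@z);y/=np.linalg.norm(y)
    return R.from_matrix(np.stack([np.cross(y,z),y,z],1)).as_rotvec()
B=np.array([.577,.1315]); T=np.array([.535,-.187])
DOWN={s:rv([0,0,-1],[s,.05*s,0]) for s in(1,-1)}
def tip(phi,tilt,s,grasp_h,roll):
    "tool z tilted outward; nozzle top (34 mm behind grasp) above tray centre"
    a,t=np.radians(phi),np.radians(tilt)
    z=np.array([np.sin(t)*np.cos(a),np.sin(t)*np.sin(a),-np.cos(t)])
    h=np.array([-np.sin(a),np.cos(a),0]); y=s*(h if roll==0 else np.cross(z,h))
    g=np.array([*(T+.034*z[:2]),grasp_h]); return g+.019*z, rv(z,y)
E
python3 - <<'E'
from h import *
for s in(1,-1):
    for z in(.26,.15,.107): 
        q=solve_ik([*B,z],DOWN[s]); print(s,z,None if q is None else np.round(q,2))
for roll in(0,1):
  for s in(1,-1):
    for phi in range(-180,180,30):
      for gh in(.25,.32):
        q=solve_ik(*tip(phi,70,s,gh,roll))
        if q is not None: print(roll,s,phi,gh,np.round(q,2))
E
```

```text
1 0.26 [ 0.04  0.53 -0.48  1.55  0.27  1.12 -0.46]
1 0.15 [-0.01  0.64 -0.4   1.69  0.31  0.88 -0.5 ]
1 0.107 [-0.04  0.69 -0.36  1.73  0.33  0.78 -0.51]
-1 0.26 [ 0.35  0.73 -1.15  1.54  0.68  1.32  2.32]
-1 0.15 [ 0.35  0.88 -1.15  1.68  0.87  1.18  2.16]
-1 0.107 [ 0.35  0.96 -1.15  1.71  0.96  1.15  2.1 ]
0 1 -150 0.25 [-0.07  0.97  0.29  1.28  0.49  1.9  -0.92]
0 1 -150 0.32 [-0.11  0.9   0.38  1.24  0.51  1.97 -0.8 ]
0 1 -120 0.25 [-0.3   0.87  0.42  1.59  0.73  1.46 -0.81]
0 1 -120 0.32 [-0.24  0.76  0.32  1.55  0.8   1.6  -0.76]
0 1 -90 0.25 [-0.44  0.76  0.48  1.94  1.14  1.03 -0.95]
0 1 -90 0.32 [-0.35  0.61  0.33  1.89  1.16  1.2  -0.84]
0 1 -60 0.25 [-0.62  0.77  0.82  2.27  2.08  0.62 -1.61]
0 1 -60 0.32 [-0.55  0.54  0.67  2.22  1.83  0.73 -1.2 ]
0 1 -30 0.32 [ 0.91  0.62 -1.15  2.38  2.34  1.25 -0.81]
0 1 0 0.32 [ 1.26  0.64 -1.15  2.34  3.1   0.67 -0.93]
0 1 30 0.25 [ 0.05  0.96  1.13  2.19  4.4   1.96 -2.11]
0 1 30 0.32 [ 0.02  0.78  1.13  2.14  4.48  1.82 -2.23]
0 1 60 0.25 [ 0.42  0.79  0.49  1.84 -1.36  1.68 -2.04]
0 1 60 0.32 [ 0.36  0.71  0.59  1.8  -1.36  1.76 
[... 2606 characters left out ...]
 1.43  0.66]
1 -1 -60 0.25 [ 0.17  0.64 -0.39  2.25  1.88  1.34  0.36]
1 -1 -60 0.32 [ 0.05  0.47 -0.2   2.2   1.79  1.16  0.53]
1 -1 -30 0.32 [ 0.91  0.62 -1.15  2.38  2.34  1.25  0.76]
1 -1 0 0.32 [ 1.26  0.64 -1.15  2.34  3.1   0.67  0.64]
1 -1 30 0.25 [ 0.05  0.96  1.13  2.19  4.4   1.96 -0.54]
1 -1 30 0.32 [ 0.02  0.78  1.13  2.14  4.48  1.82 -0.66]
1 -1 60 0.25 [ 0.82  0.75 -0.16  1.83 -1.17  1.29 -0.61]
1 -1 60 0.32 [ 0.79  0.64 -0.11  1.78 -1.16  1.38 -0.74]
1 -1 90 0.25 [ 0.7   0.87 -0.12  1.49 -0.82  1.67 -0.66]
1 -1 90 0.32 [ 0.69  0.78 -0.1   1.44 -0.85  1.77 -0.75]
1 -1 120 0.25 [ 0.77  1.04 -0.58  1.19 -0.33  1.92 -0.82]
1 -1 120 0.32 [ 0.89  1.07 -0.96  1.13 -0.22  1.96 -1.12]
```

Run:
```python
from h import *
gripper_close(30)
move_pose([*B,.24],DOWN[1]); print(current_time(),current_ee_pos())
servo_line([*B,.170],rate=.1); hold(.2); f0=current_force(); print(f0)
z=.164
while z>.147:
    servo_line([*B,z],rate=.02); f=current_force()-f0; p=current_ee_pos()
    print(round(z,4),p.round(4),f.round(2))
    if f[2]>11: break
    z-=.0015
hold(.25)
snap('side','press')
servo_line([*B,.19],rate=.05); hold(.2); print(current_time(),current_force()-f0)
snap('top','after')
a=cv2.imread('pics/press.png')[180:340,200:360];b=cv2.imread('pics/after.png')[195:290,90:250]
cv2.imwrite('pics/c2.png',cv2.hconcat([cv2.resize(a,(400,400)),cv2.resize(b,(400,400))]))
```

```text
3.5667 [0.57742616 0.12996798 0.23984173]
[-0.50305818 -0.52969119 -0.36637978]
0.164 [0.5769 0.1315 0.1638] [0.43 1.31 0.5 ]
0.1625 [0.577  0.1315 0.1624] [-0.04 -0.2   0.17]
0.161 [0.5769 0.1315 0.1609] [ 0.45  0.16 -0.  ]
0.1595 [0.5774 0.1317 0.1601] [-0.37  0.17  3.84]
0.158 [0.5773 0.1316 0.1584] [1.02 0.09 5.07]
0.1565 [0.5774 0.1317 0.157 ] [-0.53  0.65  6.6 ]
0.155 [0.5775 0.1317 0.1557] [-0.07  0.04  6.37]
0.1535 [0.5776 0.1318 0.1545] [-0.78  0.56  8.12]
0.152 [0.5783 0.1321 0.1541] [-0.94  0.14 12.47]
8.475 [ 0.7915453   0.70341342 -0.11817058]
```

View pics/c2.png

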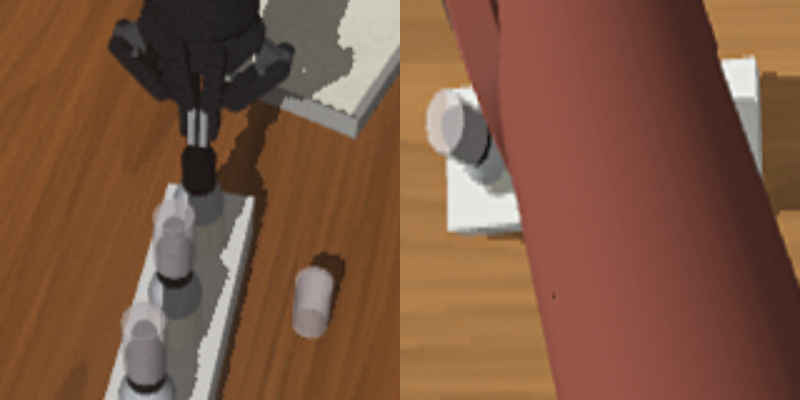

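The fingers pressed the nozzle squarely and it bottomed out at about 12 N with 6 mm of travel, then released. Next is the collar grasp and the lift.

Run:
```python
from h import *
servo_line([*B,.23]); open_gripper()
servo_line([*B,.107],rate=.08); print(current_ee_pos(),current_force())
gripper_close(80); hold(.3); print(current_finger_gap(),current_gripper_force(),current_ee_pos(),current_force())
snap('side','grip')
servo_line([*B,.26],rate=.08); hold(.2); print(current_time(),current_finger_gap(),current_gripper_force(),current_force())
snap('side','lift')
a=cv2.imread('pics/grip.png')[180:340,200:360];b=cv2.imread('pics/lift.png')[130:290,200:360]
cv2.imwrite('pics/c3.png',cv2.hconcat([cv2.resize(a,(400,400)),cv2.resize(b,(400,400))]))
for gh in(.28,.32): print(np.round(solve_ik(*tip(-90,70,1,gh,0)),2))
print(current_qpos().round(2))
```

```text
[0.57736621 0.13164105 0.10753992] [ 0.49192243 -0.46136336 -0.51054836]
0.022831037755024344 78.43958258628845 [0.57755478 0.13166318 0.10733591] [1.71764483 0.48368417 2.07240348]
14.625 0.02329470212231575 78.46506357192993 [-0.14072645  0.45121657 -1.583499  ]
[-0.18  0.66  0.06  1.92  1.25  1.31 -0.98]
[-0.16  0.59  0.04  1.89  1.24  1.35 -0.89]
[ 0.03  0.53 -0.48  1.55  0.26  1.12 -0.45]
```

View pics/c3.png

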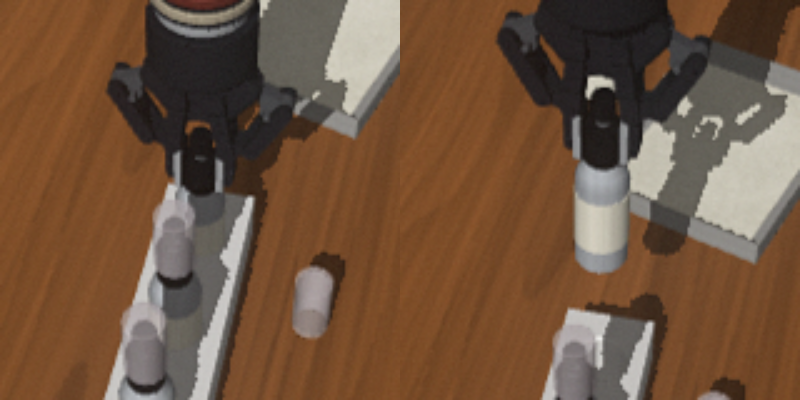

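The bottle is gripped at the collar and hangs straight, clear of the block. Now to carry it over the tray and tip it.

Run:
```python
from h import *
servo_line([.56,-.1,.36],rate=.15)
p,r=tip(-90,75,1,.30,0); move_pose(p,r); hold(.5)
print(current_time(),current_ee_pos(),p,current_finger_gap(),current_gripper_force(),current_qd().round(3))
z=R.from_rotvec(current_eef_rot()).as_matrix()[:,2]; print(z, 'nozzle',current_ee_pos()-.053*z,'base',current_ee_pos()+.097*z)
snap('side','tip'); snap('top','tipt')
a=cv2.imread('pics/tip.png')[40:300,180:440];b=cv2.imread('pics/tipt.png')[100:360,200:460]
cv2.imwrite('pics/c4.png',cv2.hconcat([cv2.resize(a,(400,400)),cv2.resize(b,(400,400))]))
```

```text
18.0417 [ 0.53491105 -0.2384351   0.29518488] [ 0.535      -0.23819407  0.29508244] 0.022810377446385418 78.7317967414856 [-0.005  0.003 -0.     0.002  0.001  0.     0.   ]
[-4.09394731e-04 -9.65858064e-01 -2.59071480e-01] nozzle [ 0.53493275 -0.18724463  0.30891567] base [ 0.53487134 -0.33212334  0.27005495]
```

View pics/c4.png

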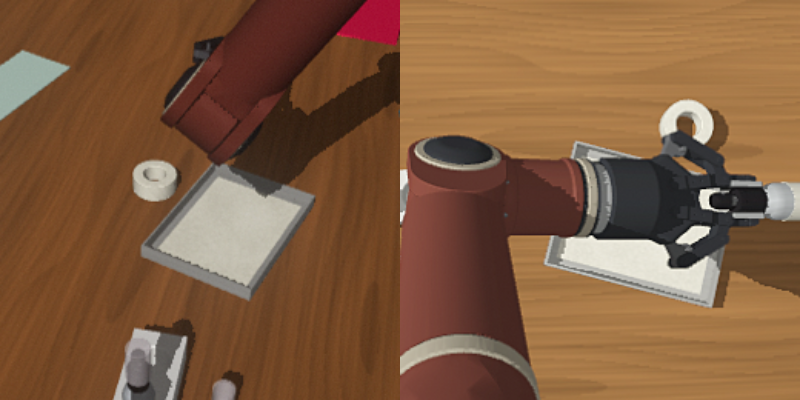

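The top view shows the bottle held by its collar and lying over along the tool axis; parallax makes the raised nozzle look further out than it is. I'll check the bottle's axis from depth before handing in.

Run:
```python
from h import *
c=dict(np.load('pics/tipt.npz'));P=cloud(c)
for lo,hi in((-.33,-.31),(-.305,-.285),(-.195,-.185)):
    m=(P[...,1]>lo)&(P[...,1]<hi)&(abs(P[...,0]-.535)<.012)&(P[...,2]>.2)
    q=P[m]; print(lo,len(q),q.mean(0) if len(q) else 0,q[:,2].max() if len(q) else 0)
m=(abs(P[...,0]-.535)<.03)&(P[...,2]>.2)&(P[...,1]<-.2);print(P[m][:,1].min())
c=dict(np.load('pics/top0.npz'));P=cloud(c)
for u,v in((315,192),(424,219),(403,299),(295,271)): print(P[v,u].round(3))
job_done()
```

```text
-0.33 153 [ 0.5348478  -0.31992638  0.29040915] 0.29503718179173144
-0.305 162 [ 0.53455645 -0.29520225  0.29750406] 0.30278750395128473
-0.195 90 [ 0.53464691 -0.18923026  0.31209959] 0.3233232665845589
-0.33473971804428737
[ 0.653 -0.09   0.022]
[ 0.593 -0.337  0.001]
[ 0.417 -0.278  0.001]
[ 0.483 -0.042  0.02 ]
the job is handed in; nothing more can be done
```

I pressed the open bottle's nozzle fully down and released it, then lifted the bottle and handed in with it held still, tipped about 75° with its nozzle about 31 cm above the drip tray; the verdict was not shown, and nothing else was visibly touched.

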